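# Peel the top slump mould off its stuck nest

### The arm

A 6-joint arm with a two-finger parallel gripper is mounted at the origin on the work surface. World frame = base frame: x ahead of the robot, y to its left, z up, the work surface at z = 0. Lengths are in m, angles in rad, forces in N, time in s.
With the tool pointing down it reaches from about 0.35 to 0.775 m from the base axis. Payload 5.5 kg.
Tool frame: the origin (TCP) lies midway between the tips of the shut fingers; the grasp point (between the pads) lies 19 mm behind it; z points along the fingers, y is the line along which they close (so a half turn about z gives the same grasp; the last joint's range is limited). The gripper opens to 85 mm and grips with 20 to 120 N. Pads are 22 mm wide; open, the fingers measure 114 mm over their backs; the gripper's body (76 mm by 85 mm) begins 54 mm behind the grasp point. The pads swing forward as they close: fully open they stand 13 mm farther back than shut.
Start: joints at [1.143, 0.313, 0.046, 1.304, 0, 1.431], TCP at [0.163, 0.551, 0.231] pointing down, gripper open.
Joint ranges: [-2.76, 2.76], [-0.86, 1.69], [-1.03, 1.26], [-2.2, 2.34], [-1.47, 1.5], [-3.14, 3.14]. Speed limits (rad/s): [2.57, 2.57, 3.14, 3.14, 3.14, 3.14].

### API

Orientations are given as a unit quaternion [x, y, z, w].
In Python, from bench import manip gives the robot as it stands. The module is installed in compiled form; this text tells all that it offers.
- The arm moves only by the tool step_arm, never from a script. Its argument "moves" is a list that holds one entry, the list of rows, each a list of 6 numbers: the shift along the tool's x, y, z in m, then the turn, a rotation vector about the tool's x, y, z in degrees. In form: [[[dx, dy, dz, wx, wy, wz], ...]]. A call has 1 to 10 rows; each row is the pose to reach, as a shift and turn from the pose commanded when the call began, along the tool's axes at that moment; what a row does not reach only later rows make up. A row lasts 1/8 s, in which the tool goes at most 62.5 mm and 10.7 degrees, less where a joint would pass 70% of its speed; a pose out of reach is approached as far as the arm can. A call with a gripper value outside its range is refused whole. "jaw" is the opening in per cent of the stroke, from 0 (shut) to 100 (fully open), set as the call begins (left out, the last holds). The fingers move at their own pace and stop on an object; "grip_force" is the grip in N (left out, the last holds). Time passes only in rows, so rows that repeat a pose let the fingers close. It gives the time, the measured TCP pose, the force, the opening and the grip force at its end, in the units of the state.
- manip.read_state(): the state, without advancing time (a new reading comes with each control period).
- manip.get_image(name): name is "side" or "top"; returns a dict with "img" (480x640x3 uint8, red, green, blue), "fx", "fy", "cx", "cy" (pixels), "extrinsics" (4x4, takes a point from world to camera coordinates). Camera axes: x right, y up, looking along -z (the intrinsics and any distortion apply to the point x, -y, -z); pixel columns grow to the right and rows downward; lengths in m; the calibration is good to about 2 mm. A picture is of the moment at which its call begins. There is no depth.
- manip.sign_off(): hands the job in; it is judged then, once.
The state is a dict: "time": time; "joints": joint angles; "joint_velocities": joint speeds; "tau": joint torques, N m; "tool_pos": TCP position; "tcp_rot": TCP orientation; "contact_force": force on the tool from outside, world axes, zero at the start; "torque": the same for the moment, N m; "width": finger opening in m; "grasp_force": force on a finger pad.
Only numpy, scipy, OpenCV 4.12 (cv2) and the standard library are available. Lean on these libraries where they do the work, as an engineer would, in place of code of your own. Each camera call takes 0.05 s, during which the arm holds its last target. There are 200 camera calls.

### The job

Three nested slump moulds on the banding wheel are stuck together by dried slip. First lock the wheel: put the red-headed steel pin from the wooden block down through the hole in the wheel's tab and the hole in the arm below it, fully home. Then peel the blue top mould off by lifting one corner first, leaving the moulds below seated and the bystanders in place, carry it over the wash basin and finish while still holding it there, open side up and about level, over the middle of the basin and clear above its rim, touching nothing but the gripper.

Things in the scene. Friction and masses are not known exactly. Their poses are not given: they have to be found in the camera images.
- lock_pin: Loose steel pin, 66 mm long, 50 g, standing upright in the tool block's hole. Origin at the lower tip, z up along it. Shank 10 mm in diameter, 36 mm long, its last 5 mm tapered; then a collar 22 mm in diameter (z 36 to 40 mm) that rests on what the pin is put into; then a red plastic head 16 mm in diameter (z 40 to 66 mm) to hold it by.
- tool_block: Wooden block 70 (x) x 50 (y) x 45 mm high, fixed, with one 13 mm hole through its middle in which the pin is parked (collar on the block's top). Origin under its centre.
- turntable: Banding wheel (potter's turntable), base fixed. Origin on the table under the axis, z up. Aluminium wheel head 240 mm in diameter, top 65 mm above the table, with a 34 mm wide tab out to 160 mm from the axis on the turntable's -x side; a dark steel arm of the base, as wide, lies 7 mm below the tab. At wheel angle 0 their holes line up.
- wheel (a joint): Angle of the wheel head (rad), 0 where the holes line up, positive counter-clockwise from above. It turns easily (0.04 Nm) until the pin is in. Starts within 0.01 rad of 0.
- tab_hole (a point): Centre of the 13 mm hole in the wheel's tab (tab 8 mm thick), at the tab's top face, 65 mm above the table and 142 mm from the wheel's axis. With the pin home its collar rests here and its tip is 36 mm lower.
- base_hole (a point): Centre of the 13 mm hole in the fixed arm (12 mm thick), at the arm's top face, 50 mm above the table, below the tab's hole. Its z axis points up.
- top_mould: Blue plastic tray on top of the nest, open side up, 136 (x) x 180 (y) x 50 mm high, 0.1 to 0.2 kg, loose but stuck. Origin at the centre of its underside, z up. An upright rim 9 mm wide, 12 mm high runs round the top (z 38 to 50 mm); hold it there, one finger inside, one outside, down to 10 mm below its top. Below it the walls slope inwards 1:2 to the floor (top 18 mm above the underside).
- top_corner0 (a point): Corner of the top mould's rim at its -x, +y: top outer edge, 50 mm above the underside. Dried slip grips the foot of the tray near each of its four corners and lets go of a corner once it has risen 5 mm; 8 to 15 N of lift near one rim corner starts it, straight up all four hold. The corner opposite the lifted one stays resting in the nest meanwhile.
- top_corner1 (a point): The same at its +x, +y corner.
- top_corner2 (a point): The same at its +x, -y corner.
- top_corner3 (a point): The same at its -x, -y corner.
- middle_mould: Middle mould, grey, same shape, directly under the blue one, which stands 18 mm higher, so 6 mm lie between their rims. It is stuck to the white bottom mould (screwed to the wheel head) about twice as firmly. Origin at the centre of its underside, 83 mm above the table. It has to stay seated.
- basin: White plastic wash basin, round, fixed, 250 mm in diameter at the rim, 95 mm high, empty. Origin on the table under its centre.
- slip_jar: Bystander: glass jar with black cap, 64 mm in diameter, 85 mm high. Origin under its centre.
- bisque_cup: Bystander: terracotta-coloured cup, 76 mm in diameter, 85 mm high. Origin under its centre.
- glaze_bottle: Bystander: blue bottle, 56 mm in diameter, 140 mm high. Origin under its centre.
- glaze_brush: Bystander: brush lying flat, 200 mm long.
- tile_stack: Bystander: terracotta tile block 80 x 80 x 24 mm. Origin under its centre.
- test_bowl: Bystander: white bowl, 110 mm in diameter, 50 mm high. Origin under its centre.
- oxide_can: Bystander: orange can, 68 mm in diameter, 90 mm high. Origin under its centre.
Mind the look-alikes: they are no part of the job. What is meant by the top_mould is not orange, and is the larger of those in its own colour.

How it is judged:
By the outcome, as a careful person would: the job done as asked, in the order asked, and still so for the second after the job is handed in, while the arm keeps its last pose, push and grip.
It also fails if it takes over 67 s, if anything falls off the work surface, if the arm or the gripper's body presses on something with over 40 N, if the wrist force passes 120 N, or if a joint passes its speed limit or range.

## Working session

There is one attempt and no reset: what is moved stays moved. The work goes in short steps, Python scripts to look and compute and a tool call to move; the robot and the scene stay as the last step left them, time stands still between calls to the robot, and variables do not carry over. Pictures are saved under pics/ and viewed, at most 10 in all, crops included, and the job is handed in when it is done.

Besides the shell and the picture viewer there is one more tool, called after "Call:" by a JSON object that holds its "method" and its "body", one argument or row to a line. step_arm: Moves the arm, as the interface text tells. Its arguments: {"type":"object","properties":{"moves":{"type":"array"},"jaw":{"type":"number"},"grip_force":{"type":"number"}},"required":["moves"]}

```bash
mkdir -p pics; cat > h.py <<'E'
import numpy as np, cv2
from scipy.spatial.transform import Rotation as R
from bench import manip
def shot(n,f=None):
    d=manip.get_image(n)
    if f: cv2.imwrite('pics/'+f,d['img'][:,:,::-1])
    return d
def ray(d,u,v):
    E=np.array(d['extrinsics']);c=np.array([(u-d['cx'])/d['fx'],-(v-d['cy'])/d['fy'],-1.])
    return -E[:3,:3].T@E[:3,3],E[:3,:3].T@c
def onz(d,u,v,z):
    o,r=ray(d,u,v);return o+r*(z-o[2])/r[2]
def proj(d,p):
    E=np.array(d['extrinsics']);c=E[:3,:3]@np.array(p)+E[:3,3]
    return np.array([d['cx']+d['fx']*c[0]/-c[2],d['cy']-d['fy']*c[1]/-c[2]])
def tri(a,ua,b,ub):
    o,r=ray(a,*ua);p,q=ray(b,*ub)
    s=np.linalg.lstsq(np.c_[r,-q],p-o,rcond=None)[0]
    x,y=o+r*s[0],p+q*s[1];return (x+y)/2,np.linalg.norm(x-y)
E
python3 - <<'E'
from h import *
for n in('side','top'):
    d=shot(n,n+'0.png');print(n,{k:d[k] for k in d if k not in('img','extrinsics')},ray(d,320,240))
print(manip.read_state())
E
```

```text
side {'fx': 457.2977507294043, 'fy': 457.2977507294043, 'cx': 321.6177674282596, 'cy': 234.16261126309453} (array([0.43178499, 0.7672581 , 0.82860256]), array([ 0.06842682, -0.71188624, -0.69907883]))
top {'fx': 541.8703830940871, 'fy': 541.8703830940871, 'cx': 315.3102129094034, 'cy': 240.08403331741783} (array([0.22111308, 0.0067588 , 1.68638439]), array([ 0.17666482, -0.01746218, -0.98415423]))
{'time': 0.1, 'joints': array([ 1.14341235e+00,  3.13921068e-01,  4.51065696e-02,  1.30357945e+00,
       -1.23593779e-05,  1.43120361e+00]), 'joint_velocities': array([-0.0002186 , -0.00248771,  0.00109856, -0.00124165, -0.00197821,
       -0.00166644]), 'tau': array([ 1.91810599e-03, -4.81725669e+01,  2.99243277e+01,  1.27437679e-02,
       -1.61454759e-04,  4.24571192e-05]), 'tool_pos': array([0.16302989, 0.55094533, 0.23050615]), 'tcp_rot': array([ 1.43399510e-01,  9.89664560e-01, -7.68655071e-04, -2.17499469e-04]), 'contact_force': array([-0.24260321, -0.52314555,  0.14779097]), 'torque': array([-0.00976169, -0.01062447, -0.0051047 ]), 'grasp_force': 0.0, 'width': 0.08534097032473482}
```

View pics/side0.png

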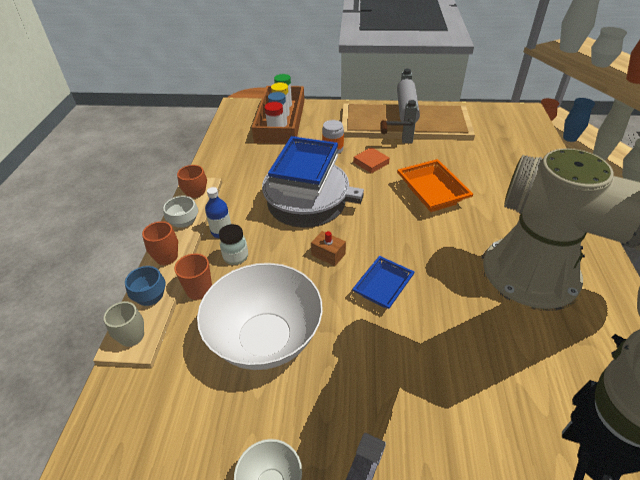

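View pics/top0.png

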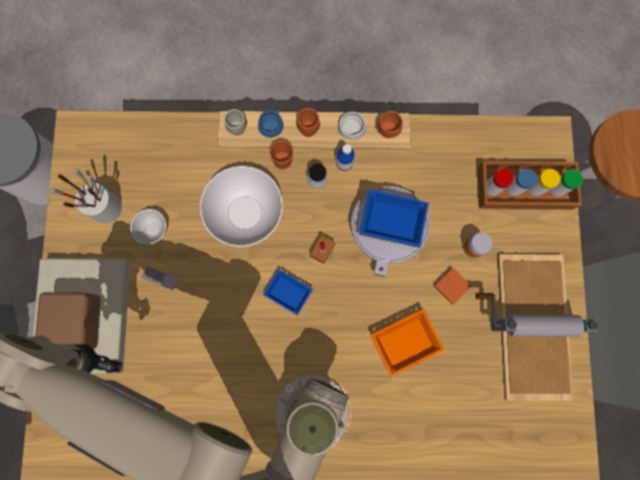

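The side view shows the pin's red head at about (328,237), the blue top mould at (305,160) on the wheel, and the tab near (353,195). The basin is at (262,315). In the top view the head is at (322,246), the mould at (394,218), the tab at (381,268) and the basin at (242,206). The small blue tray at (288,291) and the orange one are decoys.

```bash
cat > m.py <<'E'
from h import *
def mask(d,box,f):
    m=np.zeros((480,640),np.uint8);x0,y0,x1,y1=box
    hsv=cv2.cvtColor(d['img'],cv2.COLOR_RGB2HSV);m[y0:y1,x0:x1]=f(hsv[y0:y1,x0:x1]).astype(np.uint8)*255
    return m
red=lambda h:((h[...,0]<5)|(h[...,0]>174))&(h[...,1]>190)&(h[...,2]>90)
blue=lambda h:(h[...,0]>100)&(h[...,0]<130)&(h[...,1]>150)
def big(m): return max(cv2.findContours(m,0,1)[0],key=cv2.contourArea)
E
python3 - <<'E'
from m import *
s=shot('side');t=shot('top')
us=[]
for d,b in((s,(305,225,350,265)),(t,(305,230,340,265))):
    c=np.argwhere(mask(d,b,red))[:,::-1];print('red',len(c),c.min(0),c.max(0),c.mean(0));us.append(c.mean(0))
print('head mid tri',tri(s,us[0],t,us[1]), 'top on .085',onz(t,*us[1],.085),'side on z .072',onz(s,*us[0],.072))
for d,b in((t,(345,170,445,260)),(s,(255,130,350,195))):
    c=big(mask(d,b,blue));q=cv2.approxPolyDP(cv2.convexHull(c),5,True)[:,0];r=cv2.minAreaRect(c)
    P=np.array([onz(d,*p,.151) for p in q]);print(q.tolist(),P.round(4).tolist())
    rp=np.array([onz(d,*p,.151) for p in cv2.boxPoints(r)]);print('rect',rp.round(4).tolist(),rp.mean(0),np.linalg.norm(np.diff(rp,axis=0),axis=1))
# basin rim
m=mask(t,(190,155,292,255),lambda h:(h[...,1]<40)&(h[...,2]>110));c=big(m);(u,v),rr=cv2.minEnclosingCircle(c)
print('basin',u,v,rr,onz(t,u,v,.095),onz(t,u+rr,v,.095))
# wheel/tab crops
a=cv2.resize(t['img'][165:285,335:445],None,fx=5,fy=5,interpolation=cv2.INTER_CUBIC)
b=cv2.resize(s['img'][130:225,255:375],None,fx=5,fy=5,interpolation=cv2.INTER_CUBIC)
o=np.zeros((600,800,3),np.uint8)
a=cv2.resize(t['img'][250:285,360:400],(400,350),interpolation=cv2.INTER_CUBIC)
b=cv2.resize(s['img'][180:215,330:370],(400,350),interpolation=cv2.INTER_CUBIC)
c2=cv2.resize(t['img'][225:270,300:345],(225,225),interpolation=cv2.INTER_CUBIC);c3=cv2.resize(s['img'][225:270,305:350],(225,225),interpolation=cv2.INTER_CUBIC)
o[:350,:400]=a;o[:350,400:]=b;o[360:585,:225]=c2;o[360:585,400:625]=c3
cv2.imwrite('pics/tab.png',o[:,:,::-1])
E
```

```text
red 40 [325 231] [330 241] [328.175 235.8  ]
red 13 [321 245] [324 248] [322.38461538 246.38461538]
head mid tri (array([ 0.49053856, -0.02918514,  0.06239735]), np.float64(0.004849010912249929)) top on .085 [ 0.48920273 -0.02891055  0.085     ] side on z .072 [ 0.48742218 -0.01857263  0.072     ]
[[369, 190], [427, 203], [419, 246], [360, 232]] [[0.6469, -0.1633, 0.151], [0.6093, -0.3324, 0.151], [0.4817, -0.3056, 0.151], [0.5212, -0.1359, 0.151]]
rect [[0.5175, -0.1335, 0.151], [0.6493, -0.1624, 0.151], [0.6116, -0.3384, 0.151], [0.4808, -0.307, 0.151]] [ 0.56479429 -0.23531925  0.151     ] [0.13493928 0.18005668 0.13455343]
[[336, 143], [318, 183], [269, 174], [291, 136]] [[0.4832, -0.3004, 0.151], [0.518, -0.1203, 0.151], [0.6433, -0.1512, 0.151], [0.6098, -0.3304, 0.151]]
rect [[0.6443, -0.146, 0.151], [0.6559, -0.3465, 0.151], [0.4813, -0.3015, 0.151], [0.4892, -0.1121, 0.151]] [ 0.56767916 -0.22652611  0.151     ] [0.20079172 0.18027302 0.18960717]
basin 241.0270233154297 205.48648071289062 41.39757537841797 [0.61033012 0.21715989 0.095     ] [0.61153181 0.09246763 0.095     ]
```

View pics/tab.png

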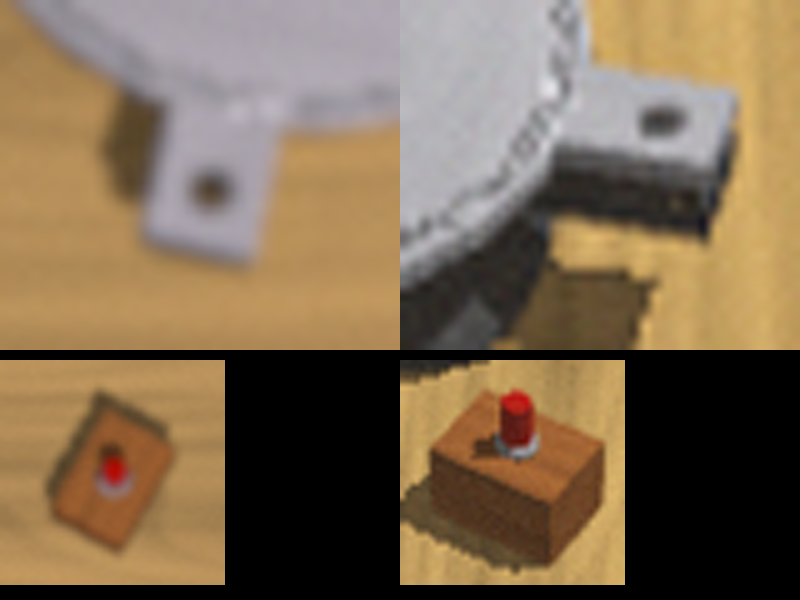

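The enlarged crops show the tab hole at about (380.6,268.3) in the top view and (355.7,191.6) in the side view. The pin stands upright in its block.

```bash
cat >> h.py <<'E'
def rel(p,Rw=None):
    s=manip.read_state();R0=R.from_quat(s['tcp_rot']);d=R0.inv().apply(np.array(p)-s['tool_pos'])
    w=np.zeros(3) if Rw is None else (R0.inv()*Rw).as_rotvec(degrees=True)
    return d.round(4).tolist(),w.round(2).tolist()
def down(yaw): # tool y axis at angle yaw (deg) in world xy, z down
    y=np.array([np.cos(np.radians(yaw)),np.sin(np.radians(yaw)),0]);z=np.array([0,0,-1.]);return R.from_matrix(np.c_[np.cross(y,z),y,z])
E
python3 - <<'E'
from m import *
s=shot('side');t=shot('top')
H=tri(s,(355.7,191.6),t,(380.6,268.3));print('hole',H,onz(t,380.6,268.3,.065),onz(s,355.7,191.6,.065))
for n,d in(('s',s),('t',t)):print(n,'head mid proj',proj(d,[.4905,-.0292,.062]))
st=manip.read_state();print(R.from_quat(st['tcp_rot']).as_matrix().round(3))
for yaw in(78.1,-101.9):print(rel([.49,-.029,.13],down(yaw)))
E
```

```text
hole (array([ 0.42630677, -0.20559946,  0.06108663]), np.float64(0.002578185298758645)) [ 0.4270999  -0.20526286  0.065     ] [ 0.42507542 -0.20026044  0.065     ]
s head mid proj [327.21534065 235.69488575]
t head mid proj [322.30724596 247.21266775]
[[-0.959  0.284 -0.   ]
 [ 0.284  0.959 -0.001]
 [ 0.    -0.001 -1.   ]]
([-0.4781, -0.4635, 0.1012], [-0.03, -0.01, -4.59])
([-0.4781, -0.4635, 0.1012], [-0.01, 0.05, 175.41])
```

Call:
{"method": "step_arm", "body": {
  "moves": [
    [[-0.478, -0.4635, 0.06, 0, 0, -4.6], [-0.478, -0.4635, 0.06, 0, 0, -4.6], [-0.478, -0.4635, 0.06, 0, 0, -4.6], [-0.478, -0.4635, 0.06, 0, 0, -4.6], [-0.478, -0.4635, 0.06, 0, 0, -4.6], [-0.478, -0.4635, 0.06, 0, 0, -4.6], [-0.478, -0.4635, 0.06, 0, 0, -4.6], [-0.478, -0.4635, 0.06, 0, 0, -4.6], [-0.478, -0.4635, 0.06, 0, 0, -4.6], [-0.478, -0.4635, 0.06, 0, 0, -4.6]]
  ],
  "jaw": 60
}}

```text
time: 1.55
tool_pos: [0.4696, 0.007, 0.1753]
tcp_rot: [0.104, 0.995, 0.0, 0.001]
contact_force: [0.9, 0.5, 0.1]
width: 0.0515
grasp_force: 0.0
```

Call:
{"method": "step_arm", "body": {
  "moves": [
    [[0, 0, 0, 0, 0, 0], [0, 0, 0, 0, 0, 0], [0, 0, 0, 0, 0, 0]]
  ]
}}

```text
time: 1.92
tool_pos: [0.468, 0.0102, 0.1753]
tcp_rot: [0.103, 0.995, 0.0, -0.0]
contact_force: [-0.8, 0.0, -0.5]
width: 0.0513
grasp_force: 0.0
```

```bash
python3 - <<'E'
from m import *
print(rel([.4895,-.0292,.1],down(78.1)),rel([.4895,-.0292,.051],down(78.1)))
E
```

```text
([-0.0291, -0.0342, 0.0753], [0.01, -0.02, 0.12]) ([-0.0291, -0.0342, 0.1243], [0.01, -0.02, 0.12])
```

Call:
{"method": "step_arm", "body": {
  "moves": [
    [[-0.029, -0.034, 0.045, 0, 0, 0], [-0.029, -0.034, 0.06, 0, 0, 0], [-0.029, -0.034, 0.06, 0, 0, 0], [-0.029, -0.034, 0.06, 0, 0, 0]]
  ]
}}

```text
time: 2.42
tool_pos: [0.4902, -0.0292, 0.1161]
tcp_rot: [0.103, 0.995, 0.0, 0.0]
contact_force: [0.8, -0.3, 0.2]
width: 0.0514
grasp_force: 0.0
```

```bash
python3 - <<'E'
from h import *
s=shot('side');t=shot('top')
o=np.zeros((400,800,3),np.uint8)
o[:,:400]=cv2.resize(s['img'][190:270,290:370],(400,400),interpolation=2);o[:,400:]=cv2.resize(t['img'][205:285,285:365],(400,400),interpolation=2)
cv2.imwrite('pics/pin.png',o[:,:,::-1])
p=manip.read_state()['tool_pos'];print(p,proj(s,p),proj(t,p))
E
```

```text
[ 0.49069116 -0.02952862  0.11643231] [326.91499992 218.80747428] [322.84394593 244.12385488]
```

View pics/pin.png

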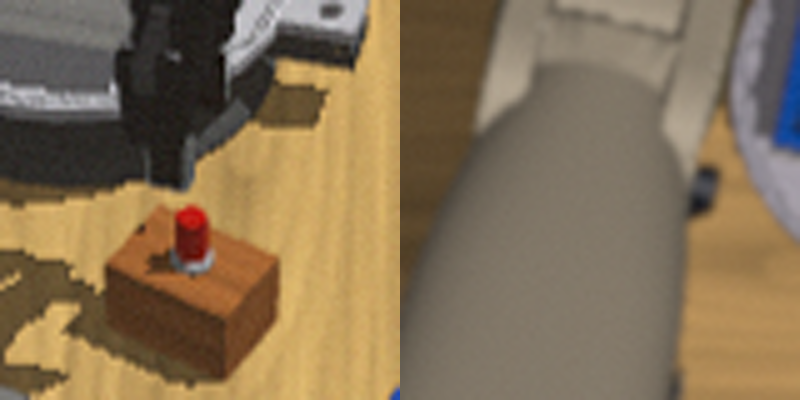

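The side view shows the head at (328,237) just below the left-hand finger, whose tip is at (324,227). The gripper is centred over the pin to about 2 mm.

Call:
{"method": "step_arm", "body": {
  "moves": [
    [[0.001, 0, 0.02, 0, 0, 0], [0.001, 0, 0.04, 0, 0, 0], [0.001, 0, 0.055, 0, 0, 0], [0.001, 0, 0.064, 0, 0, 0], [0.001, 0, 0.064, 0, 0, 0], [0.001, 0, 0.064, 0, 0, 0]]
  ]
}}

```text
time: 3.28
tool_pos: [0.4896, -0.0301, 0.0517]
tcp_rot: [0.104, 0.995, 0.0, 0.0]
contact_force: [-0.1, -0.3, 0.1]
width: 0.0508
grasp_force: 0.0
```

Call:
{"method": "step_arm", "body": {
  "moves": [
    [[0, 0, 0, 0, 0, 0], [0, 0, 0, 0, 0, 0], [0, 0, 0, 0, 0, 0], [0, 0, 0, 0, 0, 0], [0, 0, 0, 0, 0, 0], [0, 0, 0, 0, 0, 0]]
  ],
  "jaw": 0,
  "grip_force": 40
}}

```text
time: 4.03
tool_pos: [0.4895, -0.0301, 0.0517]
tcp_rot: [0.104, 0.995, -0.0, 0.0]
contact_force: [-0.4, -0.3, 6.1]
width: 0.0146
grasp_force: 39.0
```

Call:
{"method": "step_arm", "body": {
  "moves": [
    [[0, 0, -0.02, 0, 0, 0], [0, 0, -0.05, 0, 0, 0], [0, 0, -0.08, 0, 0, 0], [0, 0, -0.08, 0, 0, 0], [0, 0, -0.08, 0, 0, 0], [0, 0, -0.08, 0, 0, 0]]
  ]
}}

```text
time: 4.78
tool_pos: [0.4881, -0.0298, 0.1298]
tcp_rot: [0.104, 0.995, 0.0, -0.001]
contact_force: [-0.3, -0.2, -0.4]
width: 0.0142
grasp_force: 39.2
```

```bash
python3 - <<'E'
from m import *
s=manip.read_state();print(s['tool_pos'],s['width'],s['grasp_force'])
print(rel([.420,-.2055,.135],down(78.1)))
E
```

```text
[ 0.48810995 -0.02977223  0.12983452] 0.014172849779603256 39.22151505947113
([0.0305, -0.186, -0.0051], [0.01, -0.15, 0.01])
```

Call:
{"method": "step_arm", "body": {
  "moves": [
    [[0.0236, -0.1846, 0, 0, 0, 0], [0.0236, -0.1846, 0, 0, 0, 0], [0.0236, -0.1846, 0, 0, 0, 0], [0.0236, -0.1846, 0, 0, 0, 0], [0.0236, -0.1846, 0, 0, 0, 0], [0.0236, -0.1846, 0, 0, 0, 0], [0.0236, -0.1846, 0, 0, 0, 0]]
  ]
}}

```text
time: 5.65
tool_pos: [0.4284, -0.2044, 0.131]
tcp_rot: [0.102, 0.995, 0.0, -0.0]
contact_force: [-0.5, -0.8, -0.3]
width: 0.0142
grasp_force: 39.3
```

```bash
python3 - <<'E'
from h import *
s=shot('side');t=shot('top')
o=np.zeros((400,800,3),np.uint8)
o[:,:400]=cv2.resize(s['img'][160:210,330:380],(400,400),interpolation=2);o[:,400:]=cv2.resize(t['img'][235:285,355:405],(400,400),interpolation=2)
cv2.imwrite('pics/pin2.png',o[:,:,::-1])
p=manip.read_state()['tool_pos'];print(p,proj(s,p-[0,0,.0427]),proj(t,p-[0,0,.0427]),proj(s,[.4265,-.2053,.065]))
E
```

```text
[ 0.42838774 -0.20478041  0.13114608] [354.77345667 183.52501091] [381.44756841 266.88176782] [355.204376   190.41575005]
```

View pics/pin2.png

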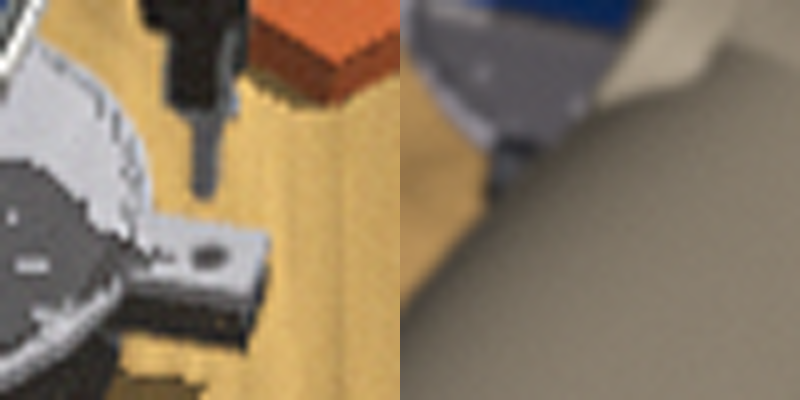

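The side view shows the pin tip at (355.1,184) and the tab hole at (355.7,191.6). The arm hides the hole in the top view, so I use the held pin to remove the camera bias.

```bash
python3 - <<'E'
from m import *
s=shot('side');t=shot('top')
# parked pin true ~ (.4887,-.0300), visible head z .049-.075
for z in(.062,.068,.075):print(z,'top',proj(t,[.4887,-.03,z]),'seen 322.38 246.38; side',proj(s,[.4887,-.03,z]),'seen 328.18 235.8 (z.062)')
c=np.argwhere(mask(s,(335,150,370,190),red));print(len(c))
for y in(-.202,-.2035,-.205):print(y,proj(s,[.426,y,.065]),proj(t,[.426,y,.065]),'seen s 355.7 191.6 t 380.6 268.3')
p=manip.read_state()['tool_pos'];print(p)
E
```

```text
0.062 top [322.56762976 247.79945631] seen 322.38 246.38; side [327.97834029 235.49423397] seen 328.18 235.8 (z.062)
0.068 top [322.61402362 247.47767781] seen 322.38 246.38; side [327.95685921 233.69944708] seen 328.18 235.8 (z.062)
0.075 top [322.66857376 247.09932906] seen 322.38 246.38; side [327.93159332 231.58843175] seen 328.18 235.8 (z.062)
0
-0.202 [355.36670031 191.1853884 ] [379.52426807 268.65335594] seen s 355.7 191.6 t 380.6 268.3
-0.2035 [355.37775757 190.83780531] [380.0211782  268.65750995] seen s 355.7 191.6 t 380.6 268.3
-0.205 [355.38879535 190.49083473] [380.5180803  268.66166388] seen s 355.7 191.6 t 380.6 268.3
[ 0.42830042 -0.2051352   0.13123079]
```

Call:
{"method": "step_arm", "body": {
  "moves": [
    [[0.002, -0.0004, 0.008, 0, 0, 0], [0.002, -0.0004, 0.016, 0, 0, 0], [0.002, -0.0004, 0.021, 0, 0, 0], [0.002, -0.0004, 0.024, 0, 0, 0], [0.002, -0.0004, 0.027, 0, 0, 0], [0.002, -0.0004, 0.027, 0, 0, 0]]
  ]
}}

```text
time: 6.6
tool_pos: [0.4259, -0.2057, 0.104]
tcp_rot: [0.104, 0.995, 0.0, -0.0]
contact_force: [0.6, 0.2, -0.4]
width: 0.0146
grasp_force: 39.3
```

```bash
python3 - <<'E'
from h import *
s=shot('side')
cv2.imwrite('pics/pin3.png',cv2.resize(s['img'][160:210,330:380],(400,400),interpolation=2)[:,:,::-1])
st=manip.read_state();print(st['tool_pos'],st['contact_force'],st['torque'])
E
```

```text
[ 0.42600425 -0.20579162  0.10418049] [ 0.09928747 -0.37140517 -1.56033344] [-0.02232863 -0.0360121   0.01163667]
```

View pics/pin3.png

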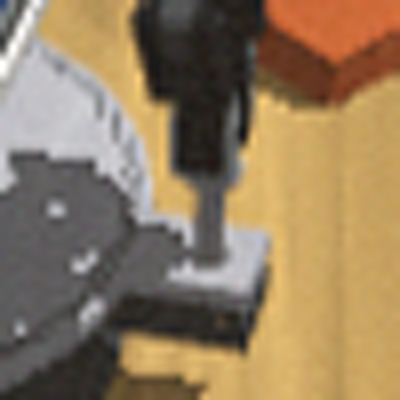

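The side view shows the pin's tip in the tab hole at about (356,192), with no contact force. I carry on down.

Call:
{"method": "step_arm", "body": {
  "moves": [
    [[0, 0, 0.004, 0, 0, 0], [0, 0, 0.007, 0, 0, 0], [0, 0, 0.01, 0, 0, 0], [0, 0, 0.013, 0, 0, 0], [0, 0, 0.016, 0, 0, 0], [0, 0, 0.016, 0, 0, 0]]
  ]
}}

```text
time: 7.4
tool_pos: [0.4258, -0.2056, 0.0879]
tcp_rot: [0.104, 0.995, 0.0, -0.0]
contact_force: [-0.2, 0.6, -0.3]
width: 0.0143
grasp_force: 39.3
```

Call:
{"method": "step_arm", "body": {
  "moves": [
    [[0, 0, 0.004, 0, 0, 0], [0, 0, 0.008, 0, 0, 0], [0, 0, 0.012, 0, 0, 0], [0, 0, 0.0145, 0, 0, 0], [0, 0, 0.016, 0, 0, 0], [0, 0, 0.017, 0, 0, 0]]
  ]
}}

```text
time: 8.15
tool_pos: [0.4259, -0.2059, 0.0716]
tcp_rot: [0.104, 0.995, -0.0, 0.0]
contact_force: [-3.8, 1.0, 10.5]
width: 0.0144
grasp_force: 40.4
```

Call:
{"method": "step_arm", "body": {
  "moves": [
    [[0, 0, 0, 0, 0, 0], [0, 0, 0, 0, 0, 0], [0, 0, 0, 0, 0, 0], [0, 0, 0, 0, 0, 0]]
  ],
  "jaw": 50
}}

```text
time: 8.65
tool_pos: [0.426, -0.2057, 0.0711]
tcp_rot: [0.104, 0.995, 0.0, -0.0]
contact_force: [-0.1, 0.4, 0.3]
width: 0.0426
grasp_force: 0.0
```

Call:
{"method": "step_arm", "body": {
  "moves": [
    [[0, 0, -0.02, 0, 0, 0], [0, 0, -0.06, 0, 0, 0], [0, 0, -0.11, 0, 0, 0], [0, 0, -0.13, 0, 0, 0], [0, 0, -0.13, 0, 0, 0], [0, 0, -0.13, 0, 0, 0]]
  ]
}}

```text
time: 9.4
tool_pos: [0.4254, -0.2054, 0.2]
tcp_rot: [0.104, 0.995, 0.0, -0.001]
contact_force: [0.4, -0.3, -0.6]
width: 0.0428
grasp_force: 0.0
```

```bash
python3 - <<'E'
from m import *
s=shot('side')
cv2.imwrite('pics/pin4.png',cv2.resize(s['img'][110:230,230:390],(800,600),interpolation=2)[:,:,::-1])
c=np.argwhere(mask(s,(335,170,375,200),red))[:,::-1];print('red',len(c),c.mean(0),c.min(0),c.max(0))
for z in(.069,.082,.095):print(z,proj(s,[.4255,-.2055,z]))
st=manip.read_state();print(st['tool_pos'],st['contact_force'])
yaw=np.radians(-11.9);X=np.array([np.cos(yaw),np.sin(yaw),0]);Y=np.array([-X[1],X[0],0]);C=np.array([.5655,-.2360,0])
g=C-.05*X+.0855*Y;print('grip',g)
for z in (.19,.142):print(rel(g+[0,0,z],down(78.1)))
E
```

```text
red 43 [356.06976744 185.44186047] [354 181] [358 190]
0.069 [355.62836551 189.201798  ]
0.082 [355.79007875 185.33217756]
0.095 [355.95419524 181.40505001]
[ 0.42522254 -0.20524292  0.19970064] [-0.28817169  0.38736263 -0.96946993]
grip [ 0.53420501 -0.14202727  0.        ]
([-0.0936, 0.0843, 0.0096], [0.06, -0.13, 0.01])
([-0.0937, 0.0843, 0.0576], [0.06, -0.13, 0.01])
```

View pics/pin4.png

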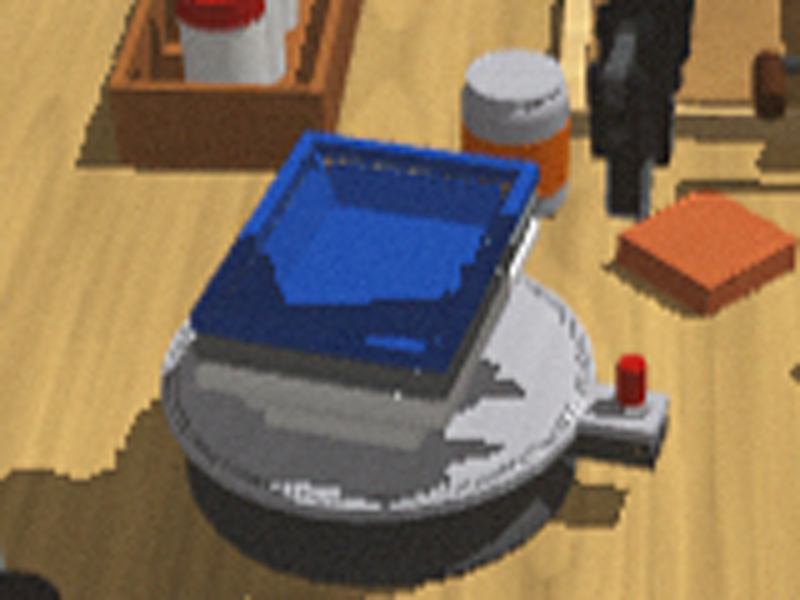

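The pin is home: its red head spans (354–358, 181–190) in the side view, which matches heights of 69–95 mm. The blue mould still sits on the nest, with its near-right rim corner (corner 0) at about (320,184).

Call:
{"method": "step_arm", "body": {
  "moves": [
    [[-0.05, 0.042, 0, 0, 0, 0], [-0.1017, 0.0843, 0, 0, 0, 0], [-0.1017, 0.0843, 0.02, 0, 0, 0], [-0.1017, 0.0843, 0.04, 0, 0, 0], [-0.1017, 0.0843, 0.05, 0, 0, 0], [-0.1017, 0.0843, 0.057, 0, 0, 0], [-0.1017, 0.0843, 0.057, 0, 0, 0], [-0.1017, 0.0843, 0.057, 0, 0, 0]]
  ]
}}

```text
time: 10.45
tool_pos: [0.5431, -0.1446, 0.1449]
tcp_rot: [0.104, 0.995, -0.0, 0.001]
contact_force: [-0.7, 0.4, 0.0]
width: 0.043
grasp_force: 0.0
```

Call:
{"method": "step_arm", "body": {
  "moves": [
    [[0, 0, 0, 0, 0, 0], [0, 0, 0, 0, 0, 0], [0, 0, 0, 0, 0, 0], [0, 0, 0, 0, 0, 0], [0, 0, 0, 0, 0, 0], [0, 0, 0, 0, 0, 0]]
  ],
  "jaw": 0,
  "grip_force": 30
}}

```text
time: 11.2
tool_pos: [0.543, -0.1433, 0.1448]
tcp_rot: [0.103, 0.995, 0.001, 0.0]
contact_force: [-0.3, 5.2, 6.3]
width: 0.0077
grasp_force: 32.4
```

Call:
{"method": "step_arm", "body": {
  "moves": [
    [[0, 0, 0, 0, 0, 0], [0, 0, 0, 0, 0, 0], [0, 0.0015, 0.002, 0, 0, 0], [0, 0.0015, 0.003, 0, 0, 0], [0, 0.0015, 0.003, 0, 0, 0]]
  ],
  "jaw": 25
}}

```text
time: 11.82
tool_pos: [0.543, -0.1428, 0.1409]
tcp_rot: [0.104, 0.995, 0.0, -0.0]
contact_force: [-0.8, -0.3, -0.0]
width: 0.0214
grasp_force: 0.0
```

Call:
{"method": "step_arm", "body": {
  "moves": [
    [[0, 0, 0, 0, 0, 0], [0, 0, 0, 0, 0, 0], [0, 0, 0, 0, 0, 0], [0, 0, 0, 0, 0, 0], [0, 0, 0, 0, 0, 0]]
  ],
  "jaw": 0,
  "grip_force": 110
}}

```text
time: 12.45
tool_pos: [0.5434, -0.1429, 0.1415]
tcp_rot: [0.104, 0.995, -0.0, 0.0]
contact_force: [0.3, -0.4, 2.0]
width: 0.0053
grasp_force: 108.5
```

```bash
cat > peel.py <<'E'
from h import *
import sys
# rows for rotating the tray about its far foot corner by a deg, + extra lift
yaw=np.radians(-11.9);X=np.array([np.cos(yaw),np.sin(yaw),0]);Y=np.array([-X[1],X[0],0]);C=np.array([.5655,-.2360,.101])
piv=C+.049*X-.071*Y
ax=np.cross(piv*[1,1,0]-C*[1,1,0],[0,0,-1]);ax=np.cross([0,0,1],C-piv);ax/=np.linalg.norm(ax)
s=manip.read_state();p=s['tool_pos'];R0=R.from_quat(s['tcp_rot'])
for a in map(float,sys.argv[1:]):
    q=R.from_rotvec(-ax*np.radians(a));
    n=piv+q.apply(p-piv);print(a,(n-p).round(4),R0.inv().apply(n-p).round(4).tolist(),(R0.inv()*q*R0).as_rotvec(degrees=True).round(2).tolist())
E
python3 peel.py 1 2 4 6 8 10
```

```text
1.0 [ 0.0003 -0.0007  0.0031] [-0.0004, -0.0006, -0.0031] [-0.82, 0.57, 0.0]
2.0 [ 0.0006 -0.0014  0.0063] [-0.0009, -0.0013, -0.0063] [-1.65, 1.14, 0.0]
4.0 [ 0.0013 -0.003   0.0125] [-0.0019, -0.0027, -0.0125] [-3.29, 2.27, 0.0]
6.0 [ 0.002  -0.0048  0.0187] [-0.003, -0.0043, -0.0187] [-4.94, 3.41, 0.0]
8.0 [ 0.0029 -0.0068  0.0247] [-0.0042, -0.0061, -0.0247] [-6.58, 4.54, 0.0]
10.0 [ 0.0038 -0.009   0.0308] [-0.0056, -0.008, -0.0307] [-8.23, 5.68, 0.0]
```

Call:
{"method": "step_arm", "body": {
  "moves": [
    [[-0.0002, -0.0003, -0.0015, -0.41, 0.28, 0], [-0.0004, -0.0006, -0.0031, -0.82, 0.57, 0], [-0.0006, -0.001, -0.0047, -1.23, 0.85, 0], [-0.0009, -0.0013, -0.0063, -1.65, 1.14, 0], [-0.0009, -0.0013, -0.0063, -1.65, 1.14, 0], [-0.0009, -0.0013, -0.0063, -1.65, 1.14, 0]]
  ]
}}

```text
time: 13.2
tool_pos: [0.5437, -0.1444, 0.1481]
tcp_rot: [0.104, 0.994, 0.015, -0.008]
contact_force: [-0.7, -2.0, -2.7]
width: 0.0051
grasp_force: 108.9
```

```bash
python3 peel.py 2 4 6
```

```text
2.0 [ 0.0007 -0.0016  0.0062] [-0.0009, -0.0013, -0.0063] [-1.65, 1.14, 0.0]
4.0 [ 0.0014 -0.0034  0.0124] [-0.0019, -0.0027, -0.0125] [-3.29, 2.27, 0.0]
6.0 [ 0.0023 -0.0054  0.0185] [-0.003, -0.0043, -0.0187] [-4.94, 3.41, 0.0]
```

Call:
{"method": "step_arm", "body": {
  "moves": [
    [[-0.0004, -0.0006, -0.0031, -0.82, 0.57, 0], [-0.0009, -0.0013, -0.0063, -1.65, 1.14, 0], [-0.0014, -0.002, -0.0094, -2.47, 1.7, 0], [-0.0019, -0.0027, -0.0125, -3.29, 2.27, 0], [-0.0019, -0.0027, -0.0125, -3.29, 2.27, 0], [-0.0019, -0.0027, -0.0125, -3.29, 2.27, 0]]
  ]
}}

```text
time: 13.95
tool_pos: [0.5453, -0.1473, 0.1599]
tcp_rot: [0.103, 0.993, 0.046, -0.025]
contact_force: [-1.1, 1.6, -1.5]
width: 0.0053
grasp_force: 109.2
```

```bash
python3 - <<'E'
from h import *
s=shot('side')
cv2.imwrite('pics/peel.png',cv2.resize(s['img'][110:230,230:390],(800,600),interpolation=2)[:,:,::-1])
st=manip.read_state();print(st['contact_force'],st['torque'])
E
python3 peel.py 2 4
```

```text
[-0.99640991  0.22677066 -1.51347232] [ 0.04435783  0.16676649 -0.00291835]
2.0 [ 0.0008 -0.002   0.0061] [-0.0009, -0.0012, -0.0063] [-1.65, 1.13, 0.0]
4.0 [ 0.0018 -0.0042  0.0121] [-0.0018, -0.0027, -0.0125] [-3.29, 2.27, 0.0]
```

View pics/peel.png

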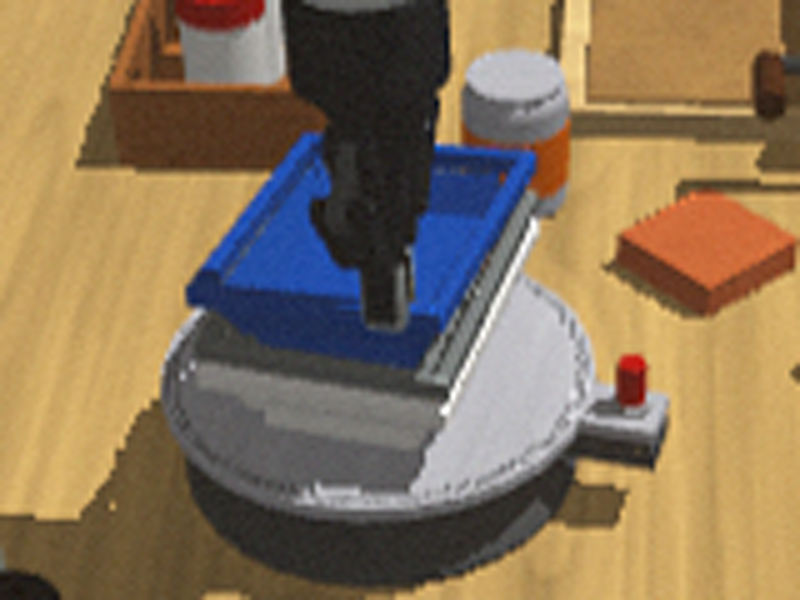

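The side view shows the blue mould tilted, its near side at (240–440, 300–360) in the crop well clear of the grey one, which is still seated. The force is small, so I lift straight up gently.

Call:
{"method": "step_arm", "body": {
  "moves": [
    [[-0.0009, -0.0012, -0.0063, -1.65, 1.13, 0], [-0.0009, -0.0012, -0.0063, -1.65, 1.13, 0], [-0.0009, -0.0012, -0.0093, -1.65, 1.13, 0], [-0.0009, -0.0012, -0.0123, -1.65, 1.13, 0], [-0.0009, -0.0012, -0.0143, -1.65, 1.13, 0], [-0.0009, -0.0012, -0.0143, -1.65, 1.13, 0]]
  ]
}}

```text
time: 14.75
tool_pos: [0.547, -0.1508, 0.1744]
tcp_rot: [0.103, 0.992, 0.061, -0.033]
contact_force: [0.4, -1.0, -2.0]
width: 0.0051
grasp_force: 109.3
```

```bash
python3 - <<'E'
from h import *
s=manip.read_state();R0=R.from_quat(s['tcp_rot']);p=s['tool_pos']
print(s['contact_force'],R0.inv().apply([0,0,.03]).round(4))
print(rel([p[0],p[1],.30],down(78.1)))
E
```

```text
[ 0.42395084 -0.95552127 -2.02099965] [ 0.0023  0.0034 -0.0297]
([0.0097, 0.0143, -0.1244], [6.55, -4.45, 0.01])
```

Call:
{"method": "step_arm", "body": {
  "moves": [
    [[0.0006, 0.0009, -0.008, 0, 0, 0], [0.0014, 0.002, -0.018, 0, 0, 0], [0.0023, 0.0034, -0.03, 0, 0, 0], [0.0039, 0.0057, -0.05, 0, 0, 0], [0.0058, 0.0086, -0.075, 2, -1.4, 0], [0.0078, 0.0115, -0.1, 4, -2.8, 0], [0.0097, 0.0143, -0.1244, 6.55, -4.45, 0], [0.0097, 0.0143, -0.1244, 6.55, -4.45, 0], [0.0097, 0.0143, -0.1244, 6.55, -4.45, 0]]
  ]
}}

```text
time: 15.88
tool_pos: [0.5464, -0.1501, 0.2992]
tcp_rot: [0.103, 0.995, 0.001, -0.001]
contact_force: [-0.8, 0.8, -2.3]
width: 0.0052
grasp_force: 109.2
```

```bash
python3 - <<'E'
from m import *
s=shot('side');t=shot('top')
o=np.zeros((400,800,3),np.uint8)
o[:,:]=cv2.resize(s['img'][60:240,180:540],(800,400),interpolation=2)
cv2.imwrite('pics/lift.png',o[:,:,::-1])
st=manip.read_state();print(st['contact_force'],st['torque'],st['tool_pos'],st['tcp_rot'])
# target: tray centre over basin; rotate about base z by phi
p=st['tool_pos'];R0=R.from_quat(st['tcp_rot']);yaw=np.radians(-11.9);X=np.array([np.cos(yaw),np.sin(yaw),0]);Y=np.array([-X[1],X[0],0])
off=.042*X-.0855*Y
for phi in(42,35,30):
    q=R.from_euler('z',phi,degrees=True);B=np.array([.6105,.217,0]);g=B-q.apply(off)
    print(phi,g,np.hypot(*g[:2]))
    for z in (.30,.215):print(rel(g+[0,0,z],q*R0))
E
```

```text
[-0.36582651  1.18962086 -0.83721383] [ 0.13755205  0.05333852 -0.02706722] [ 0.54613982 -0.15040799  0.29815177] [ 1.03619009e-01  9.94614735e-01  8.79498897e-04 -1.96386933e-03]
42 [0.53128447 0.269907   0.        ] 0.5959135648190531
([0.1012, 0.4082, -0.0009], [0.17, 0.06, -42.0])
([0.1008, 0.4081, 0.0841], [0.17, 0.06, -42.0])
35 [0.53832267 0.27916658 0.        ] 0.6064035618774246
([0.0962, 0.4187, -0.0009], [0.14, 0.05, -35.0])
([0.0959, 0.4186, 0.0841], [0.14, 0.05, -35.0])
30 [0.5440155  0.28522069 0.        ] 0.6142505257102774
([0.0919, 0.4258, -0.0009], [0.12, 0.04, -30.0])
([0.0915, 0.4257, 0.0841], [0.12, 0.04, -30.0])
```

View pics/lift.png

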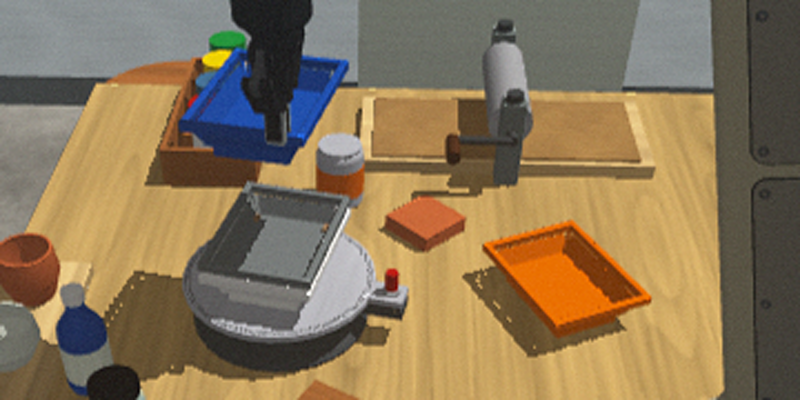

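The side view shows the mould free in the gripper at about level, the grey one still on the wheel and the pin in place. Next I carry it over.

Call:
{"method": "step_arm", "body": {
  "moves": [
    [[0.005, 0.02, 0, 0, 0, -2], [0.015, 0.06, 0, 0, 0, -6], [0.028, 0.115, 0, 0, 0, -12], [0.041, 0.165, 0, 0, 0, -17], [0.053, 0.215, 0, 0, 0, -22], [0.066, 0.265, 0, 0, 0, -27], [0.078, 0.315, 0, 0, 0, -32], [0.09, 0.362, 0, 0, 0, -37], [0.098, 0.395, 0, 0, 0, -41], [0.101, 0.408, 0, 0, 0, -42]]
  ]
}}

```text
time: 17.23
tool_pos: [0.5307, 0.2719, 0.2989]
tcp_rot: [-0.262, 0.965, 0.001, -0.002]
contact_force: [-0.1, -1.4, -1.5]
width: 0.0051
grasp_force: 109.3
```

Call:
{"method": "step_arm", "body": {
  "moves": [
    [[0, 0, 0, 0, 0, 0], [0, 0, 0.015, 0, 0, 0], [0, 0, 0.035, 0, 0, 0], [0, 0, 0.06, 0, 0, 0], [0, 0, 0.08, 0, 0, 0], [0, 0, 0.092, 0, 0, 0], [0, 0, 0.1, 0, 0, 0], [0, 0, 0.1, 0, 0, 0], [0, 0, 0.1, 0, 0, 0], [0, 0, 0.1, 0, 0, 0]]
  ]
}}

```text
time: 18.48
tool_pos: [0.5321, 0.2698, 0.2007]
tcp_rot: [-0.26, 0.966, 0.001, 0.0]
contact_force: [0.2, 0.1, -1.4]
width: 0.005
grasp_force: 109.2
```

```bash
python3 - <<'E'
from m import *
s=shot('side');t=shot('top')
o=np.zeros((400,800,3),np.uint8)
o[:,:400]=cv2.resize(s['img'][180:380,140:340],(400,400),interpolation=2);o[:,400:]=cv2.resize(t['img'][110:310,160:360],(400,400),interpolation=2)
cv2.imwrite('pics/fin.png',o[:,:,::-1])
st=manip.read_state();print(st['contact_force'],st['tool_pos'],st['tcp_rot'])
q=R.from_euler('z',30.1,degrees=True)
off=q.apply([.042,-.0855,0]);C=st['tool_pos']+off;print('centre',C,[proj(s,C+q.apply([a*.068,b*.09,.0095])).round(0).tolist() for a,b in((-1,1),(1,1),(1,-1),(-1,-1))])
E
```

```text
[-0.46082725 -0.56772026 -1.82812232] [0.53194353 0.26981557 0.2004885 ] [-2.59855712e-01  9.65647172e-01  7.36318163e-04 -8.17342375e-05]
centre [0.61115906 0.21690857 0.2004885 ] [[306.0, 289.0], [231.0, 318.0], [202.0, 249.0], [269.0, 227.0]]
```

View pics/fin.png

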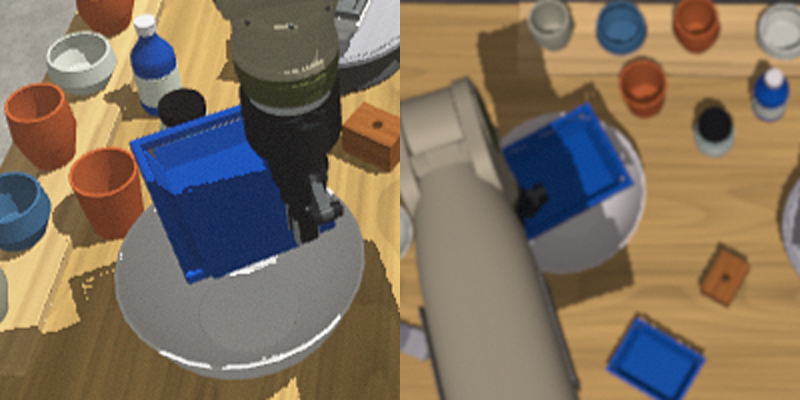

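```bash
python3 - <<'E'
from h import *
s=shot('side');t=shot('top')
print(tri(s,(206.5,252.5),t,(253.5,161.5)),onz(t,253.5,161.5,.21),onz(t,276,202.5,.21),onz(s,206.5,252.5,.21),onz(s,235,320,.21))
q=R.from_euler('z',30.1,degrees=True);C=np.array([.6112,.2169,.21])
print([(C+q.apply([a*.068,b*.09,0])).round(4).tolist() for a,b in((1,1),(1,-1),(-1,-1))])
E
```

```text
(array([0.71208196, 0.17155388, 0.19865223]), np.float64(0.0047841524802160655)) [0.71082607 0.170613   0.21      ] [0.59174041 0.10441018 0.21      ] [0.70448698 0.18277317 0.21      ] [0.61780234 0.33261078 0.21      ]
[[0.6249, 0.3289, 0.21], [0.7152, 0.1731, 0.21], [0.5975, 0.1049, 0.21]]
```

The final view shows the mould open side up and about level over the basin's middle, with its rim corners within 5 mm of where they should be. The bystanders are undisturbed, so I hand in.

```bash
python3 -c "
from bench import manip
print(manip.sign_off())"
```

```text
the job is handed in; nothing more can be done
None
```

I handed the job in at about 18.7 s: the pin is home in the tab and arm, the grey mould is still seated, and the blue mould is held about level (a few degrees of sag at most), open side up, over the middle of the basin and clear of its rim; the verdict was not shown.

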